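# Push the carburetor parts chest shut

### The arm

A 7-joint arm with a two-finger parallel gripper is mounted at the origin on the work surface. World frame = base frame: x ahead of the robot, y to its left, z up, the work surface at z = 0. Lengths are in mm, angles in rad, forces in N, time in s.
With the tool pointing down it reaches from about 400 to 925 mm from the base axis. Payload 4.1 kg.
Tool frame: the origin (TCP) lies on the centre line of the jaws, within the pads' length; the fingertips stand 22 mm ahead of it and the grasp point (between the pads) lies 3 mm ahead of it (robot.tips_ahead is the distance from the TCP to the fingertips, in mm); z points along the fingers, y is the line along which they close (so a half turn about z gives the same grasp; the last joint's range is limited). The gripper opens to 85 mm and grips with 20 to 120 N. Pads are 22 mm wide; open, the fingers measure 114 mm over their backs; the gripper's body (76 mm by 85 mm) begins 54 mm behind the grasp point. The pads swing forward as they close: fully open they stand 13 mm farther back than shut.
Start: joints at [-1.374, 0.398, 0.045, 1.537, -0.019, 1.207, -0.051], TCP at [189.456, 621.809, 253.347] pointing down, gripper open.
Joint ranges: [-2.82, 2.82], [-0.49, 2.23], [-1.37, 1.46], [0, 2.46], [-1.36, 4.5], [0.23, 2], [-2.94, 2.94]. Speed limits (rad/s): [2.57, 2.57, 3.14, 3.14, 3.14, 3.14, 3.14].

### API

Orientations are given as [roll, pitch, yaw] about the fixed x, y, z axes, in that order (R = Rz(yaw) Ry(pitch) Rx(roll)).
In Python, from rig import readout, viewer, order, robot gives the robot as it stands.
- The arm moves only by the shell command python3 -m handwheel 'ROWS' [OPENING] [FORCE]. ROWS is JSON, a list of rows, each an object with "translation": the shift along the tool's x, y, z scaled (see below), a list of three; "turn": the turn about the tool's z scaled (see below). A call has 1 to 12 rows; each row shifts and turns the commanded pose from where the row before left it, along the tool's axes as they then stand; what a row does not reach is not made up. The controller multiplies each number of a shift by 2.5 cm and each number of a turn by 0.08 rad. A row lasts 1/12 s, in which the tool goes at most 41.7 mm and 7.16 degrees, less where a joint would pass 70% of its speed; a pose out of reach is approached as far as the arm can. A call with a number of a shift or a turn outside -1 to 1 is refused whole. A call with a gripper value outside its range is refused whole. OPENING is the closure, from -1 (fully open) to 1 (shut), set as the call begins (- or left out, the last holds). The fingers move at their own pace and stop on an object; FORCE is the grip in N (left out, the last holds). Time passes only in rows, so rows that do not move let the fingers close. It gives the time, the measured TCP pose, the force, the opening and the grip force at its end, in the units of the state.
- readout.state(): the state, without advancing time (a new reading comes with each control period).
- viewer.get_image(name): name is "scene" or "top"; returns a dict with "color" (384x512x3 uint8, red, green, blue), "fx", "fy", "cx", "cy" (pixels), "extrinsics" (4x4, takes a point from camera to world coordinates). Camera axes: x right, y down, z forward; pixel columns grow to the right and rows downward; lengths in mm; the calibration is good to about 2 mm. A picture is of the moment at which its call begins. There is no depth.
- order.close_job(): hands the job in; it is judged then, once.
Trained networks look in the newest picture that a camera, given by its name, has taken for a name from the list of things; names that differ only in an ending like _2 or _b are one class to them, and where a whole thing is asked for, a point or a joint stands for the part that bears it (a point fixed in the world has none). Each returns a list of dicts, best first, with "p" (0 to 1); they miss things now and then, are a little off and sometimes report something else, mostly with a low value. They report only what shows in the picture. A call takes as long as a camera call.
- viewer.recognise(target, camera): "xyz" ([x, y, z] in mm, in world coordinates, good to about 4 mm: the middle of the surface that is visible of it).
The state is a dict: "t": time; "joint_pos": joint angles; "joint_vel": joint speeds; "joint_torque": joint torques, N m; "tool_pos": TCP position; "eef_rot": TCP orientation; "contact_force": force on the tool from outside, world axes, zero at the start; "ft_torque": the same for the moment, N m; "width": finger opening in mm; "grasp_force": force on a finger pad.
Only numpy, scipy, OpenCV 4.12 (cv2) and the standard library are available. Lean on these libraries where they do the work, as an engineer would, in place of code of your own. Each camera call takes 0.05 s, during which the arm holds its last target. There are 200 camera calls.

### The job

Close up the steel parts chest with your fingertips: push both drawers gently until they are fully home, so that the parts standing in them stay on their feet, and push the lid all the way down, gently too, without slamming it or leaning on it. Do not pull or pick anything up, and leave the things on the bench where they are.

Things in the scene. Friction and masses are not known exactly. Their poses are not given: they have to be found in the camera images.
- chest: grey sheet-steel parts chest fixed to the bench, 180 mm deep (x), 330 wide (y), rim 100 high: a 31 mm deep open till under a hinged lid, below it two drawers side by side. Origin: centre of its underside, on the bench. x runs from the drawer fronts to the back (a drawer shuts towards +x), y to the left facing the drawers, z up. Front plane x = -90 mm; midway a latch stands 8 mm out of it
- drawer_left (a joint): how far the left drawer (at +y of the chest) stands open, in m: 0 is fully shut, 0.13 the stop. It runs on a stiff slide rail (about 2.5 N, plus 6 N per m/s) and stays where it is left; sheet-steel, 0.7 kg
- drawer_right (a joint): the same for the right drawer (at -y of the chest)
- left_pull (a point): middle of the outer face of the left drawer's pull: dark pressed-steel cup, flat faced, 70 mm wide (chest y), 24 high, 18 out from the drawer front (158 wide, 10 to 65 mm above the bench). The point is 40 mm above the bench and moves with the drawer: chest x = -112 mm less the opening, y = +82 mm
- right_pull (a point): the same on the right drawer's pull; chest y = -82 mm
- lid (a joint): how far the lid is open, in rad: 0 is shut (level, resting on the chest's rim), 1.35 the stop. Stiff hinges hold it wherever it is left; swinging it shut takes 2 to 6 N near the front edge. Lid 184 mm deep (hinge to front edge), 332 wide, 18 thick (pan with 15 mm folded edges), 0.4 kg, flat outer face
- lid_edge (a point): middle of the front edge of the lid, on its outer (upper) face: with the lid shut 118 mm above the bench at chest x = -94 mm; at opening q it is 184 cos q - 18 sin q mm in front of the hinge line and 184 sin q + 18 cos q mm above it
- lid_hinge (a point): middle of the lid's hinge line, at the back of the chest's rim: chest x = +90 mm, y = 0, 100 mm above the bench. The hinge line runs along chest y; the lid's front edge rises as it opens
- jet_block: brass pilot jet block, 22 x 20 mm, 41 high, standing on end loose in the left drawer. Origin: centre of its underside, z up
- throttle_slide: plain steel throttle slide, a cylinder 24 mm across, 40 high, standing on end loose in the right drawer. Origin: centre of its underside, z up
- cover: silver diaphragm cover, a domed disc 62 mm across, 17 high, with two ears (84 over them), lying loose in the till. Origin: centre of its underside
- carb: half-built aluminium carburetor, 87 x 66 mm, 107 high, standing on the bench to the right of the chest. Origin: centre of its underside
- petcock: red fuel petcock, 75 x 24 mm, 31 high, lying on the bench in front of the chest, left of the open drawers. Origin: centre of its underside
- float_bowl: aluminium float bowl, an open cup 60 x 50 mm, 30 high, on the bench in front of the chest, right of the open drawers. Origin: centre of its underside
- screwdriver: stubby yellow-handled screwdriver, about 100 mm long, 25 high, lying across in front of the drawers. Origin: underside near its middle
- oil_can: blue can of penetrating oil, 52 mm across, 130 high, standing on the bench to the left of the chest. Origin: centre of its underside

How it is judged (in metres and radians):
At the end, for the whole second after the job is handed in: both drawers are within 5 mm of fully shut, the lid within 0.04 rad of shut, all at rest; the jet block and throttle slide still stand in their own drawers, the cover lies in the till, and the five things on the bench are within 20 mm of where they were (value of joint each of drawer_left, drawer_right below 0.005 m and velocity of joint drawer_left between -0.01 and 0.01 m/s and velocity of joint drawer_right between -0.01 and 0.01 m/s and value of joint lid below 0.04 rad and velocity of joint lid between -0.05 and 0.05 rad/s and angle between each of jet_block, throttle_slide's own z axis and vertical below 0.3 rad and z of jet_block in the frame of chest between 0.01 and 0.022 m and x of jet_block in the frame of chest between -0.09 and 0.08 m and y of jet_block in the frame of chest above 0 m and z of throttle_slide in the frame of chest between 0.01 and 0.022 m and x of throttle_slide in the frame of chest between -0.09 and 0.08 m and y of throttle_slide in the frame of chest below 0 m and z of cover in the frame of chest between 0.06 and 0.08 m and distance of each of carb, petcock, float_bowl, screwdriver, oil_can from where it was at the start of the episode below 0.02 m); the robot touches nothing.
It fails at once if a part standing in a drawer fell over (angle between any of jet_block, throttle_slide's own z axis and vertical above 0.6 rad).
It fails at once if a part kept in the chest was lifted out (z of any of jet_block, throttle_slide in the frame of chest above 0.04 m or z of cover in the frame of chest above 0.095 m).
It fails at once if a thing lying on the bench was moved (more than 20 mm), picked up or knocked over (distance of any of carb, petcock, float_bowl, screwdriver, oil_can from where it was at the start of the episode above 0.02 m or angle between any of carb, petcock, float_bowl, oil_can's own z axis and vertical above 0.5 rad).
It fails at once if a drawer (faster than 0.4 m/s) or the lid (faster than 3 rad/s) was slammed, or the fingers leaned on the chest with over 50 N (velocity of joint any of drawer_left, drawer_right below -0.4 m/s or velocity of joint lid below -3 rad/s or contact force between the fingers and chest above 50 N).
It fails at once if a drawer was pulled farther out, or the lid lifted farther open (value of joint any of drawer_left, drawer_right above 0.105 m or value of joint lid above 1.2 rad).
It also fails if it takes over 59 s, if anything falls off the work surface, if the arm or the gripper's body presses on something with over 40 N, if the wrist force passes 120 N, or if a joint passes its speed limit or range.

## Working session

There is one attempt and no reset: what is moved stays moved. The work goes in short steps, Python scripts to look and compute and a shell command to move; the robot and the scene stay as the last step left them, time stands still between calls to the robot, and variables do not carry over. Pictures are saved under pics/ and viewed, at most 10 in all, crops included, and the job is handed in when it is done.

```bash
mkdir -p pics
python3 - <<'E'
from rig import readout, viewer, order, robot
import cv2
for c in("scene","top"):
    im=viewer.get_image(c); cv2.imwrite(f"pics/{c}0.png",im["color"][:,:,::-1])
    print(c,im["fx"],im["cx"],im["cy"],im["extrinsics"])
    for n in["chest","left_pull","right_pull","lid_edge","lid_hinge","drawer_left","drawer_right","lid","petcock","float_bowl","screwdriver","oil_can","carb","jet_block","throttle_slide"]:
        print(n,[( [round(v) for v in d["xyz"]],round(d["p"],2)) for d in viewer.recognise(n,c)[:2]])
print(readout.state())
E
```

```text
scene 398.18477818242235 249.58966256232847 189.7341966949269 [[-9.78255466e-01 -1.81188535e-01  1.00930459e-01  4.88525304e+02]
 [-2.07194540e-01  8.31903271e-01 -5.14788666e-01  4.84758512e+02]
 [ 9.30942460e-03 -5.24507066e-01 -8.51355197e-01  8.58345965e+02]
 [ 0.00000000e+00  0.00000000e+00  0.00000000e+00  1.00000000e+00]]
chest [([609, 32, 114], 0.63)]
left_pull []
right_pull [([540, -144, 36], 0.84), ([352, 123, 21], 0.59)]
lid_edge [([662, 46, 195], 0.9)]
lid_hinge [([607, 38, 115], 0.65)]
drawer_left [([468, 18, 19], 0.57), ([383, -140, 21], 0.25)]
drawer_right [([537, -146, 32], 0.86)]
lid [([663, 42, 201], 0.67)]
petcock [([350, 124, 23], 0.81)]
float_bowl [([538, -289, 14], 0.69)]
screwdriver [([384, -141, 20], 0.6), ([663, 44, 198], 0.51)]
oil_can []
carb [([671, -241, 94], 0.62), ([542, -142, 33], 0.58)]
jet_block [([505, 32, 47], 0.44)]
throttle_slide [([561, -97, 50], 0.68)]
top 378.9182959558297 263.9795249244175 183.7897517761431 [[-1.43953362e-03 -9.89549806e-01  1.44184288e-01  4.66831668e+02]
 [-9.99781437e-01 -1.58304390e-03 -2.08463752e-02  4.67970848e+01]
 [ 
[... 754 characters left out ...]
37395736,  0.39839329,  0.04509928,  1.53660033, -0.01871673,
        1.20690703, -0.05069131]), 'joint_vel': array([-1.89885704e-04,  7.55277462e-04, -7.47405015e-04, -3.15100404e-05,
       -1.16455206e-03,  9.10918507e-04,  1.28670479e-04]), 'joint_torque': array([ 1.33196033e-05, -4.75000870e+01,  1.36298787e+00, -2.54520446e+01,
        1.15237688e-02,  9.05706875e-04, -1.24498087e-06]), 'tool_pos': array([189.47645414, 621.80026337, 253.35088132]), 'eef_rot': array([ 3.14147899e+00, -6.86904319e-06,  2.84583060e+00]), 'contact_force': array([ 0.16446545,  0.025011  , -0.56208037]), 'ft_torque': array([0.04343031, 0.00439878, 0.05780211]), 'grasp_force': 0.0, 'width': 85.71191025931287}
```

View pics/scene0.png

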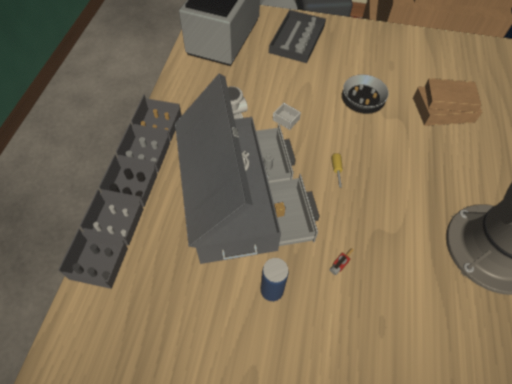

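View pics/top0.png

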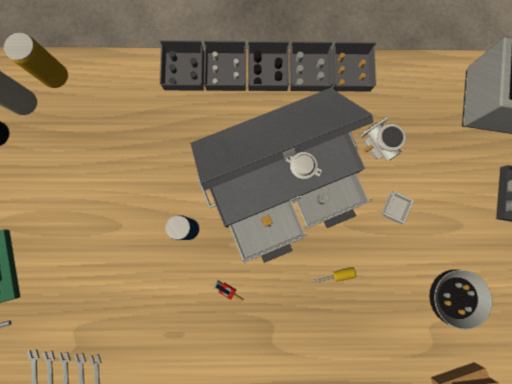

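The top view shows the chest at about yaw 0.34. The left pull is near px (277,254), the right pull near (341,218), and the rim front runs from about (227,220) to (364,172). The lid is half open. I'll zoom in to get exact corners.

Run:
```python
import cv2
i=cv2.imread("pics/top0.png")[85:270,185:405]
cv2.imwrite("pics/crop0.png",cv2.resize(i,None,fx=3.2,fy=3.2,interpolation=cv2.INTER_CUBIC))
```

```text
(no output)
```

View pics/crop0.png

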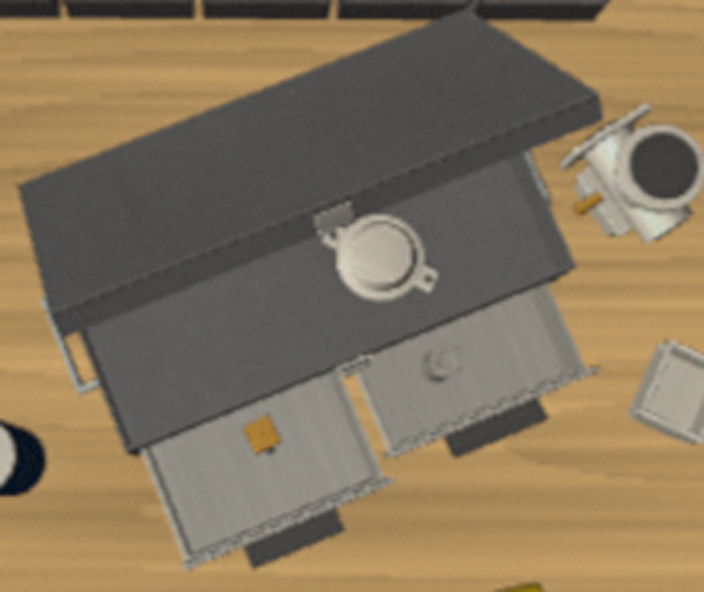

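The crop shows the rim's front corners at (130,452) and (575,268), the pulls' outer edges at (252,567)-(343,524) and (458,456)-(549,413), and the lid's front edge at (55,310)-(600,95). I'll fit the chest pose and the three joints to these.

```bash
cat > fit.py <<'E'
import numpy as np
K=(378.918,263.98,183.79)
E=np.array([[-1.43953362e-03,-9.89549806e-01,1.44184288e-01,466.83],[-9.99781437e-01,-1.58304390e-03,-2.08463752e-02,46.797],[2.08567766e-02,-1.44182784e-01,-9.89331249e-01,907.998]])
def proj(P):
    c=(np.asarray(P,float)-E[:,3])@E[:,:3]
    return np.c_[K[0]*c[:,0]/c[:,2]+K[1],K[0]*c[:,1]/c[:,2]+K[2]]
def world(p,X):
    c,s=np.cos(p[2]),np.sin(p[2]);X=np.asarray(X,float)
    return np.c_[p[0]+c*X[:,0]-s*X[:,1],p[1]+s*X[:,0]+c*X[:,1],X[:,2]]
E
python3 - <<'E'
from fit import *
from scipy.optimize import least_squares
obs=np.array([[130,452],[575,268],[252,567],[343,524],[458,456],[549,413],[187,565],[388,482],[390,456],[597,371],[55,310],[600,95],[20,187],[470,10]])/3.2+[185,85]
def mod(p):
    dl,dr,q=p[3:]
    ex=90-184*np.cos(q)+18*np.sin(q);ez=100+184*np.sin(q)+18*np.cos(q)
    hx=90+18*np.sin(q);hz=100+18*np.cos(q)
    return world(p,[[-90,165,100],[-90,-165,100],[-112-dl,117,52],[-112-dl,47,52],[-112-dr,-47,52],[-112-dr,-117,52],
     [-94-dl,161,65],[-94-dl,3,65],[-94-dr,-3,65],[-94-dr,-161,65],[ex,166,ez],[ex,-166,ez],[hx,166,hz],[hx,-166,hz]])
r=least_squares(lambda p:(proj(mod(p))-obs).ravel(),[620,0,.34,80,50,.8],loss="soft_l1")
p=r.x;print(p.round(3));print((proj(mod(p))-obs).round(1).tolist())
dl,dr,q=p[3:];print(mod(p).round()[10:])
print("pulls",world(p,[[-112-dl,82,40],[-112-dr,-82,40],[-112,82,40],[-112,-82,40]]).round(1))
E
```

```text
[ 6.38586e+02 -5.69500e+00  3.87000e-01  7.97330e+01  6.43830e+01
  8.83000e-01]
[[-1.0, 0.3], [1.2, 0.3], [-0.4, -0.4], [0.2, 0.9], [0.0, -0.3], [-0.2, 1.4], [-1.8, 0.6], [1.9, -1.1], [1.0, -0.5], [0.8, -0.7], [-1.5, 0.8], [0.7, -0.3], [-0.4, -0.9], [-0.2, -0.1]]
[[ 564.  143.  254.]
 [ 689. -164.  254.]
 [ 672.  187.  111.]
 [ 797. -120.  111.]]
pulls [[ 430.1   -2.    40. ]
 [ 506.1 -148.1   40. ]
 [ 503.9   28.    40. ]
 [ 565.8 -123.9   40. ]]
```

```bash
python3 -m handwheel '[{"translation":[0,0,0],"turn":-1},{"translation":[0,0,0],"turn":-1},{"translation":[0,0,0],"turn":-1},{"translation":[0,0,0],"turn":-1},{"translation":[0,0,0],"turn":-1},{"translation":[0,0,0],"turn":-1},{"translation":[0,0,0],"turn":-1},{"translation":[0,0,0],"turn":-1},{"translation":[0,0,0],"turn":-0.53}]' 1 40
cat > go.py <<'E'
# chest-frame position of TCP, and rows (25mm units, tool axes) to a chest-frame target
import sys; from fit import *; from rig import readout
P=[638.6,-5.7,.387]
def chest(t):
    d=np.array(t)-[P[0],P[1],0];c,s=np.cos(P[2]),np.sin(P[2]);return np.array([c*d[0]+s*d[1],-s*d[0]+c*d[1],d[2]])
if __name__=="__main__":
    s=readout.state();x=chest(s["tool_pos"]);print("t",round(s["t"],2),"chest",x.round(1),"yaw",s["eef_rot"].round(3),"F",s["contact_force"].round(1),"w",s["width"])
    if len(sys.argv)>3:
        d=np.array([float(v) for v in sys.argv[1:4]])-x;R=s["eef_rot"][2]-P[2]
        print("tool units",[round(v/25,2) for v in (d[0]*np.cos(R)+d[1]*np.sin(R),d[0]*np.sin(R)-d[1]*np.cos(R),-d[2])])
E
python3 go.py -230 75 250
```

```text
t: 2.35
tool_pos: [189.5, 621.8, 253.4]
eef_rot: [3.141, 0.0, -2.752]
contact_force: [-0.5, -0.0, -0.1]
width: 0.1
grasp_force: 0.0
t 2.35 chest [-179.1  750.6  253.4] yaw [ 3.141  0.    -2.752] F [-0.5 -0.  -0.1] w 0.06140478740202234
tool units [np.float64(2.12), np.float64(-27.02), np.float64(0.13)]
```

```bash
python3 -m handwheel '[{"translation":[0.08,-1,0],"turn":0},{"translation":[0.08,-1,0],"turn":0},{"translation":[0.08,-1,0],"turn":0},{"translation":[0.08,-1,0],"turn":0},{"translation":[0.08,-1,0],"turn":0},{"translation":[0.08,-1,0],"turn":0},{"translation":[0.08,-1,0],"turn":0},{"translation":[0.08,-1,0],"turn":0},{"translation":[0.08,-1,0],"turn":0},{"translation":[0.08,-1,0],"turn":0},{"translation":[0.08,-1,0],"turn":0},{"translation":[0.08,-1,0],"turn":0}]'
python3 -m handwheel '[{"translation":[0.08,-1,0],"turn":0},{"translation":[0.08,-1,0],"turn":0},{"translation":[0.08,-1,0],"turn":0},{"translation":[0.08,-1,0],"turn":0},{"translation":[0.08,-1,0],"turn":0},{"translation":[0.08,-1,0],"turn":0},{"translation":[0.08,-1,0],"turn":0},{"translation":[0.08,-1,0],"turn":0},{"translation":[0.08,-1,0],"turn":0},{"translation":[0.08,-1,0],"turn":0},{"translation":[0,-1,0],"turn":0},{"translation":[0,-1,0],"turn":0}]'
python3 go.py -222 75 58
```

```text
t: 3.35
tool_pos: [280.7, 333.7, 253.5]
eef_rot: [3.141, 0.001, -2.755]
contact_force: [-0.5, 0.1, -0.2]
width: 0.0
grasp_force: 0.0
t: 4.35
tool_pos: [375.2, 48.2, 253.6]
eef_rot: [3.141, 0.001, -2.755]
contact_force: [-0.1, 1.1, -0.3]
width: 0.0
grasp_force: 0.0
t 4.35 chest [-223.6  149.4  253.6] yaw [ 3.141e+00  1.000e-03 -2.755e+00] F [-0.1  1.1 -0.3] w 0.04320419437021945
tool units [np.float64(-0.06), np.float64(-2.97), np.float64(7.82)]
```

```bash
python3 -m handwheel '[{"translation":[0,-1,0],"turn":0},{"translation":[0,-1,0],"turn":0},{"translation":[0,-1,0],"turn":0},{"translation":[0,0,1],"turn":0},{"translation":[0,0,1],"turn":0},{"translation":[0,0,1],"turn":0},{"translation":[0,0,1],"turn":0},{"translation":[0,0,1],"turn":0},{"translation":[0,0,1],"turn":0},{"translation":[0,0,1],"turn":0},{"translation":[0,0,0.8],"turn":0}]'
python3 go.py -205 75 58
python3 - <<'E'
from rig import viewer
import cv2
a=viewer.get_image("top")["color"][100:280,170:420,::-1];b=viewer.get_image("scene")["color"][70:300,160:400,::-1]
a=cv2.resize(a,(500,360),interpolation=2);b=cv2.resize(b,(300,288),interpolation=2)
b=cv2.copyMakeBorder(b,0,72,0,0,0);cv2.imwrite("pics/p1.png",cv2.hconcat([a,b]))
E
```

```text
t: 5.27
tool_pos: [402.9, -19.9, 56.9]
eef_rot: [-3.142, -0.001, -2.755]
contact_force: [-0.1, -0.5, -0.2]
width: -0.2
grasp_force: 0.0
t 5.27 chest [-223.6   75.8   56.9] yaw [-3.142e+00 -1.000e-03 -2.755e+00] F [-0.1 -0.5 -0.2] w -0.223875838100466
tool units [np.float64(-0.75), np.float64(-0.03), np.float64(-0.04)]
```

View pics/p1.png

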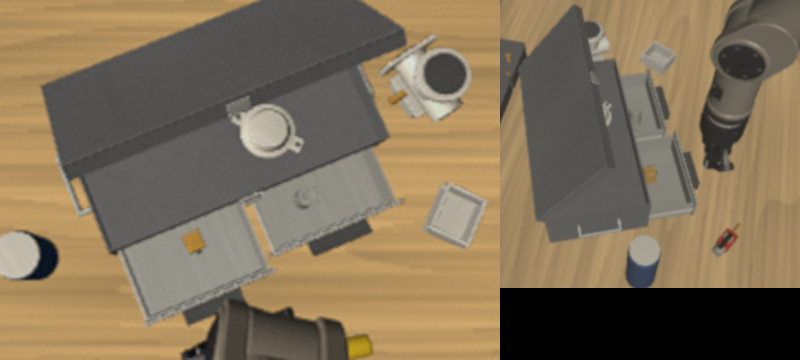

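The picture shows the closed fingertips just in front of the left pull at about (215,300), with nothing else near. I'll push slowly.

```bash
python3 -m handwheel '[{"translation":[-0.15,0,0],"turn":0},{"translation":[-0.15,0,0],"turn":0},{"translation":[-0.15,0,0],"turn":0},{"translation":[-0.15,0,0],"turn":0},{"translation":[-0.15,0,0],"turn":0},{"translation":[-0.15,0,0],"turn":0},{"translation":[-0.15,0,0],"turn":0},{"translation":[-0.15,0,0],"turn":0},{"translation":[-0.15,0,0],"turn":0},{"translation":[-0.15,0,0],"turn":0},{"translation":[-0.15,0,0],"turn":0},{"translation":[-0.15,0,0],"turn":0}]'
python3 go.py -123 75 58
```

```text
t: 6.37
tool_pos: [445.0, -2.7, 58.2]
eef_rot: [3.141, -0.0, -2.755]
contact_force: [-3.9, -0.1, 2.0]
width: -0.2
grasp_force: 1.4
t 6.37 chest [-178.1   75.9   58.2] yaw [ 3.141 -0.    -2.755] F [-3.9 -0.1  2. ] w -0.18033705603640138
tool units [np.float64(-2.2), np.float64(-0.03), np.float64(0.01)]
```

```bash
python3 -m handwheel '[{"translation":[-0.15,0,0],"turn":0},{"translation":[-0.15,0,0],"turn":0},{"translation":[-0.15,0,0],"turn":0},{"translation":[-0.15,0,0],"turn":0},{"translation":[-0.15,0,0],"turn":0},{"translation":[-0.15,0,0],"turn":0},{"translation":[-0.15,0,0],"turn":0},{"translation":[-0.15,0,0],"turn":0},{"translation":[-0.15,0,0],"turn":0},{"translation":[-0.15,0,0],"turn":0},{"translation":[-0.1,0,0],"turn":0}]'
python3 -m handwheel '[{"translation":[-0.08,0,0],"turn":0},{"translation":[-0.08,0,0],"turn":0},{"translation":[-0.08,0,0],"turn":0}]'
python3 go.py -123 75 58
```

```text
t: 7.28
tool_pos: [482.4, 12.5, 58.2]
eef_rot: [3.142, 0.0, -2.755]
contact_force: [-3.5, 0.6, 0.2]
width: -0.2
grasp_force: 1.3
t: 7.53
tool_pos: [487.6, 14.5, 58.2]
eef_rot: [3.141, -0.0, -2.755]
contact_force: [-3.7, 0.4, 0.8]
width: 0.0
grasp_force: 1.3
t 7.53 chest [-132.3   75.7   58.2] yaw [ 3.141 -0.    -2.755] F [-3.7  0.4  0.8] w 0.039529638617523385
tool units [np.float64(-0.37), np.float64(-0.03), np.float64(0.01)]
```

```bash
python3 -m handwheel '[{"translation":[-0.08,0,0],"turn":0},{"translation":[-0.08,0,0],"turn":0},{"translation":[-0.08,0,0],"turn":0}]'
python3 -m handwheel '[{"translation":[-0.06,0,0],"turn":0},{"translation":[-0.06,0,0],"turn":0}]'; python3 -m handwheel '[{"translation":[-0.06,0,0],"turn":0}]'
python3 go.py -123 75 58
```

```text
t: 7.78
tool_pos: [493.1, 16.8, 58.2]
eef_rot: [3.141, -0.0, -2.755]
contact_force: [-3.3, 0.8, 0.4]
width: -0.2
grasp_force: 1.3
t: 7.95
tool_pos: [496.0, 17.9, 58.3]
eef_rot: [3.141, 0.0, -2.755]
contact_force: [-3.0, 0.6, -0.3]
width: -0.2
grasp_force: 1.3
t: 8.03
tool_pos: [497.3, 18.4, 58.2]
eef_rot: [3.141, -0.0, -2.755]
contact_force: [-3.1, 1.4, -0.5]
width: 0.2
grasp_force: 1.3
t 8.03 chest [-121.7   75.7   58.2] yaw [ 3.141 -0.    -2.755] F [-3.1  1.4 -0.5] w 0.20429211259740962
tool units [np.float64(0.05), np.float64(-0.03), np.float64(0.01)]
```

```bash
for i in 1 2 3; do :; done; python3 -m handwheel '[{"translation":[-0.06,0,0],"turn":0}]'|grep -E "pos|contact"; python3 -m handwheel '[{"translation":[-0.06,0,0],"turn":0}]'|grep -E "pos|contact"; python3 -m handwheel '[{"translation":[-0.06,0,0],"turn":0}]'|grep -E "pos|contact"; python3 go.py
```

```text
tool_pos: [498.1, 18.8, 58.2]
contact_force: [-6.6, -0.5, 5.0]
tool_pos: [498.2, 18.7, 58.2]
contact_force: [-9.3, -1.5, 8.0]
tool_pos: [498.3, 18.7, 58.0]
contact_force: [-12.3, -3.4, 9.4]
t 8.28 chest [-120.7   75.6   58. ] yaw [ 3.14  -0.007 -2.755] F [-12.3  -3.4   9.4] w 0.24243471146671292
```

```bash
python3 -m handwheel '[{"translation":[0.4,0,0],"turn":0},{"translation":[0.8,0,0],"turn":0},{"translation":[1,0,0],"turn":0},{"translation":[1,0,0],"turn":0},{"translation":[0.2,-0.8,0],"turn":0},{"translation":[0,-1,0],"turn":0},{"translation":[0,-1,0],"turn":0},{"translation":[0,-1,0],"turn":0},{"translation":[0,-1,0],"turn":0},{"translation":[0,-1,0],"turn":0},{"translation":[0,-0.2,0],"turn":0}]'
python3 go.py -190 -78 58
python3 - <<'E'
from rig import viewer
import cv2
a=viewer.get_image("top")["color"][100:280,170:420,::-1];b=viewer.get_image("scene")["color"][70:300,160:400,::-1]
a=cv2.resize(a,(500,360),interpolation=2);b=cv2.resize(b,(300,288),interpolation=2)
b=cv2.copyMakeBorder(b,0,72,0,0,0);cv2.imwrite("pics/p2.png",cv2.hconcat([a,b]))
E
```

```text
t: 9.2
tool_pos: [482.8, -156.9, 59.8]
eef_rot: [-3.133, 0.005, -2.76]
contact_force: [0.4, -0.0, 1.0]
width: -0.1
grasp_force: 0.0
t 9.2 chest [-201.4  -81.2   59.8] yaw [-3.133  0.005 -2.76 ] F [ 0.4 -0.   1. ] w -0.06526503859021111
tool units [np.float64(-0.45), np.float64(0.13), np.float64(0.07)]
```

View pics/p2.png

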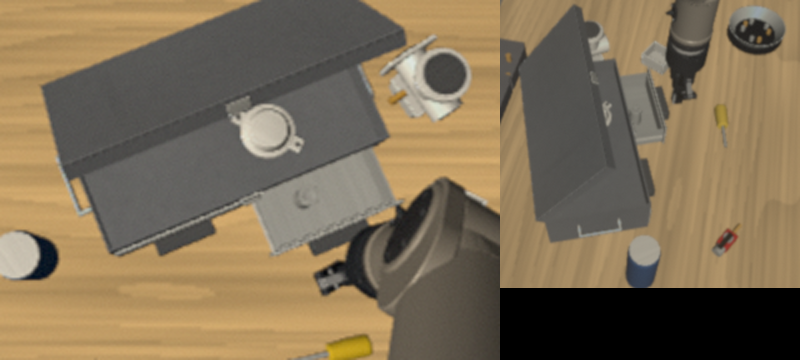

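The left drawer is flush, with its pull at about (185,235) in the crop. The fingers are in front of the right pull, so I'll push that one the same way.

```bash
python3 -m handwheel '[{"translation":[-0.15,0,0],"turn":0},{"translation":[-0.15,0,0],"turn":0},{"translation":[-0.15,0,0],"turn":0},{"translation":[-0.15,0,0],"turn":0},{"translation":[-0.15,0,0],"turn":0},{"translation":[-0.15,0,0],"turn":0},{"translation":[-0.15,0,0],"turn":0},{"translation":[-0.15,0,0],"turn":0},{"translation":[-0.15,0,0],"turn":0},{"translation":[-0.15,0,0],"turn":0},{"translation":[-0.15,0,0],"turn":0},{"translation":[-0.15,0,0],"turn":0}]'
python3 go.py -121 -78 58
python3 -m handwheel '[{"translation":[-0.12,0,0],"turn":0},{"translation":[-0.12,0,0],"turn":0},{"translation":[-0.12,0,0],"turn":0},{"translation":[-0.12,0,0],"turn":0},{"translation":[-0.12,0,0],"turn":0},{"translation":[-0.12,0,0],"turn":0},{"translation":[-0.12,0,0],"turn":0},{"translation":[-0.1,0,0],"turn":0}]' | grep con
python3 go.py -121 -78 58
```

```text
t: 10.3
tool_pos: [520.9, -133.6, 58.0]
eef_rot: [3.141, -0.001, -2.755]
contact_force: [-3.0, 0.5, -0.4]
width: 0.1
grasp_force: 1.4
t 10.3 chest [-157.2  -74.1   58. ] yaw [ 3.141e+00 -1.000e-03 -2.755e+00] F [-3.   0.5 -0.4] w 0.09014650401183899
tool units [np.float64(-1.45), np.float64(-0.16), np.float64(-0.0)]
contact_force: [-2.9, 0.4, -0.9]
t 10.97 chest [-133.5  -74.5   58.3] yaw [-3.141  0.    -2.755] F [-2.9  0.4 -0.9] w 0.16050623957791638
tool units [np.float64(-0.5), np.float64(-0.14), np.float64(0.01)]
```

```bash
python3 -m handwheel '[{"translation":[-0.08,0,0],"turn":0},{"translation":[-0.08,0,0],"turn":0},{"translation":[-0.08,0,0],"turn":0},{"translation":[-0.08,0,0],"turn":0},{"translation":[-0.06,0,0],"turn":0}]' | grep con
python3 -m handwheel '[{"translation":[-0.06,0,0],"turn":0}]'|grep con; python3 -m handwheel '[{"translation":[-0.06,0,0],"turn":0}]'|grep con;python3 go.py
```

```text
contact_force: [-2.5, -0.4, -2.0]
contact_force: [-3.8, 0.5, -1.8]
contact_force: [-4.1, 0.5, -0.2]
t 11.55 chest [-121.2  -74.5   58.3] yaw [-3.142  0.    -2.755] F [-4.1  0.5 -0.2] w -0.07673859929157648
```

```bash
python3 -m handwheel '[{"translation":[-0.06,0,0],"turn":0}]'|grep con; python3 -m handwheel '[{"translation":[-0.06,0,0],"turn":0}]'|grep con; python3 -m handwheel '[{"translation":[-0.06,0,0],"turn":0}]'|grep con;python3 go.py
```

```text
contact_force: [-6.3, -0.3, 1.9]
contact_force: [-9.4, -2.6, 5.4]
contact_force: [-12.3, -2.3, 7.3]
t 11.8 chest [-120.3  -74.5   58.3] yaw [ 3.139 -0.006 -2.756] F [-12.3  -2.3   7.3] w 0.2544913897681867
```

```bash
python3 -m handwheel '[{"translation":[0.4,0,0],"turn":0},{"translation":[0.8,0,0],"turn":0},{"translation":[1,0,0],"turn":0},{"translation":[0.6,0,-0.5],"turn":0},{"translation":[0,0,-1],"turn":0},{"translation":[0,0.2,-1],"turn":0},{"translation":[0,0.2,-1],"turn":0},{"translation":[0,0.2,-1],"turn":0},{"translation":[0,0.2,-1],"turn":0},{"translation":[0,0.2,-1],"turn":0},{"translation":[0,0.2,-1],"turn":0},{"translation":[0,0.2,-1],"turn":0}]' | grep con
python3 -m handwheel '[{"translation":[0,0.2,-1],"turn":0},{"translation":[0,0.1,-1],"turn":0},{"translation":[0,0,-0.9],"turn":0}]' | grep con
python3 go.py 20 -30 340
```

```text
contact_force: [0.7, 1.6, 0.2]
contact_force: [0.1, -0.6, -0.1]
t 13.05 chest [-185.4  -32.   346.1] yaw [-3.14   0.007 -2.754] F [ 0.1 -0.6 -0.1] w 0.2225680413580025
tool units [np.float64(-8.22), np.float64(0.08), np.float64(0.24)]
```

Now I'll move over the lid, then take a look to re-fit it and confirm both drawers are shut.

```bash
python3 -m handwheel '[{"translation":[-0.6,0,0],"turn":0},{"translation":[-1,0,0],"turn":0},{"translation":[-1,0,0],"turn":0},{"translation":[-1,0,0],"turn":0},{"translation":[-1,0,0],"turn":0},{"translation":[-1,0,0],"turn":0},{"translation":[-1,0,0],"turn":0},{"translation":[-1,0,0],"turn":0},{"translation":[-0.6,0,0.3],"turn":0},{"translation":[0,0,0.5],"turn":0},{"translation":[0,0,0.5],"turn":0}]' | grep con
python3 go.py 18 -30 273
python3 - <<'E'
from rig import viewer
import cv2
a=viewer.get_image("top")["color"][70:250,170:420,::-1];b=viewer.get_image("scene")["color"][50:280,140:380,::-1]
a=cv2.resize(a,(500,360),interpolation=2);b=cv2.resize(b,(300,288),interpolation=2)
b=cv2.copyMakeBorder(b,0,72,0,0,0);cv2.imwrite("pics/p3.png",cv2.hconcat([a,b]))
E
```

```text
contact_force: [-0.1, -0.5, 0.6]
t 13.97 chest [ 19.3 -32.2 310.4] yaw [-3.140e+00  2.000e-03 -2.754e+00] F [-0.1 -0.5  0.6] w 0.02975074740806359
tool units [np.float64(0.05), np.float64(0.09), np.float64(1.5)]
```

View pics/p3.png

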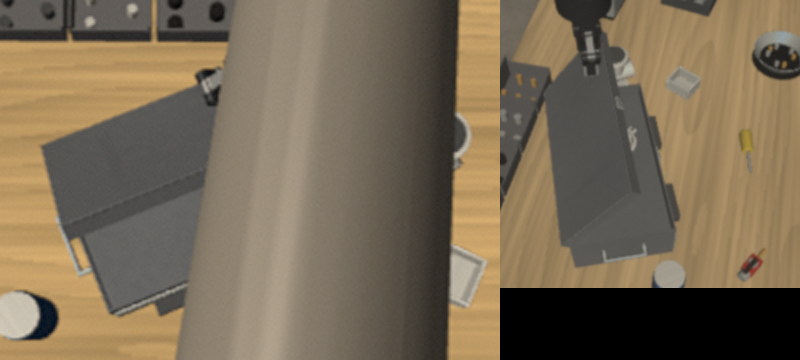

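Both drawers show flush and the fingertips are above the lid. I'll descend, then follow the lid's arc down in small steps.

```bash
python3 -m handwheel '[{"translation":[0,0,0.4],"turn":0},{"translation":[0,0,0.5],"turn":0},{"translation":[0,0,0.4],"turn":0},{"translation":[0,0,0.2],"turn":0},{"translation":[0.14,0,0.1],"turn":0},{"translation":[0.14,0,0.1],"turn":0}]' | grep con; python3 go.py 6 -32 263
python3 -m handwheel '[{"translation":[0.14,0,0.1],"turn":0},{"translation":[0.14,0,0.1],"turn":0},{"translation":[0.14,0,0.1],"turn":0}]' | grep con; python3 go.py
```

```text
contact_force: [-0.8, -0.3, -0.1]
t 14.57 chest [ 10.8 -31.8 267.8] yaw [ 3.141 -0.    -2.755] F [-0.8 -0.3 -0.1] w 0.1725935501920551
tool units [np.float64(0.19), np.float64(-0.01), np.float64(0.19)]
contact_force: [1.5, 0.2, 3.4]
t 14.82 chest [  1.6 -32.2 262.1] yaw [-3.141  0.004 -2.755] F [1.5 0.2 3.4] w -0.0690400890816441
```

```bash
python3 -m handwheel '[{"translation":[0.27,0,0.2],"turn":0},{"translation":[0.27,0,0.2],"turn":0},{"translation":[0.25,0,0.23],"turn":0},{"translation":[0.24,0,0.23],"turn":0},{"translation":[0.23,0,0.24],"turn":0}]' | grep con; python3 go.py
python3 -m handwheel '[{"translation":[0.22,0,0.26],"turn":0},{"translation":[0.21,0,0.27],"turn":0},{"translation":[0.2,0,0.28],"turn":0},{"translation":[0.18,0,0.29],"turn":0},{"translation":[0.16,0,0.3],"turn":0}]' | grep con; python3 go.py
```

```text
contact_force: [3.4, 0.5, 1.3]
t 15.23 chest [-31.2 -32.1 232.8] yaw [-3.141e+00  1.000e-03 -2.755e+00] F [3.4 0.5 1.3] w 0.7101620330527963
contact_force: [2.7, 0.7, 1.6]
t 15.65 chest [-55.7 -31.8 197.5] yaw [ 3.141 -0.    -2.755] F [2.7 0.7 1.6] w -0.07344110166767728
```

```bash
python3 -m handwheel '[{"translation":[0.12,0,0.31],"turn":0},{"translation":[0.11,0,0.32],"turn":0},{"translation":[0.09,0,0.32],"turn":0},{"translation":[0.08,0,0.3],"turn":0}]' | grep con; python3 go.py
python3 -m handwheel '[{"translation":[0.05,0,0.25],"turn":0},{"translation":[0.03,0,0.2],"turn":0},{"translation":[0.02,0,0.12],"turn":0}]' | grep con; python3 go.py
```

```text
contact_force: [-1.3, -0.4, 3.8]
t 15.98 chest [-67.1 -31.9 165.7] yaw [ 3.14  -0.004 -2.755] F [-1.3 -0.4  3.8] w -0.2004813067625454
contact_force: [-1.7, -0.9, 2.6]
t 16.23 chest [-68.7 -31.9 151.7] yaw [ 3.141e+00 -2.000e-03 -2.755e+00] F [-1.7 -0.9  2.6] w -0.0929164606494881
```

```bash
python3 -m handwheel '[{"translation":[0,0,0.1],"turn":0},{"translation":[0,0,0.1],"turn":0},{"translation":[0,0,0.1],"turn":0}]' | grep con; python3 go.py
python3 -m handwheel '[{"translation":[0,0,0.06],"turn":0}]' | grep con; python3 -m handwheel '[{"translation":[0,0,0.06],"turn":0}]' | grep con;python3 -m handwheel '[{"translation":[0,0,0.06],"turn":0}]' | grep con; python3 go.py
```

```text
contact_force: [-1.6, -0.9, 3.2]
t 16.48 chest [-67.5 -32.  145.2] yaw [-3.142  0.    -2.755] F [-1.6 -0.9  3.2] w -0.2159216714261486
contact_force: [-2.5, -0.3, 2.8]
contact_force: [-2.3, -0.0, 2.7]
contact_force: [-1.6, -0.5, 3.1]
t 16.73 chest [-67.5 -32.  140.8] yaw [-3.142  0.    -2.755] F [-1.6 -0.5  3.1] w 0.26015226940330793
```

```bash
python3 -m handwheel '[{"translation":[0,0,0.05],"turn":0}]' | grep con; python3 -m handwheel '[{"translation":[0,0,0.05],"turn":0}]' | grep con;python3 -m handwheel '[{"translation":[0,0,0.05],"turn":0}]' | grep con; python3 go.py
```

```text
contact_force: [-5.6, -0.1, 13.9]
contact_force: [-8.4, 0.9, 20.9]
contact_force: [-11.2, 1.2, 28.8]
t 16.98 chest [-67.5 -32.1 139.9] yaw [ 3.14   0.    -2.755] F [-11.2   1.2  28.8] w -0.2343126322836132
```

The lid is seated: the force rose sharply at 118 mm tip height. I'll retreat and check.

```bash
python3 -m handwheel '[{"translation":[0,0,-0.2],"turn":0},{"translation":[0,0,-0.6],"turn":0},{"translation":[0,0,-1],"turn":0},{"translation":[0,0,-1],"turn":0},{"translation":[0,0,-1],"turn":0},{"translation":[0,0,-1],"turn":0},{"translation":[0.5,1,0],"turn":0},{"translation":[0.5,1,0],"turn":0},{"translation":[0.5,1,0],"turn":0},{"translation":[0.5,1,0],"turn":0},{"translation":[0.5,1,0],"turn":0},{"translation":[0.5,1,0],"turn":0}]' | grep con
python3 -m handwheel '[{"translation":[0.3,1,0],"turn":0},{"translation":[0.3,1,0],"turn":0},{"translation":[0.3,1,0],"turn":0},{"translation":[0.3,1,0],"turn":0},{"translation":[0.3,1,0],"turn":0},{"translation":[0.3,1,0],"turn":0},{"translation":[0.2,1,0],"turn":0},{"translation":[0,1,0],"turn":0},{"translation":[0,1,0],"turn":0},{"translation":[0,1,0],"turn":0},{"translation":[0,1,0],"turn":0},{"translation":[0,0,0],"turn":0}]' | grep con
python3 go.py
python3 - <<'E'
from rig import viewer
import cv2
a=viewer.get_image("top")["color"][70:250,170:420,::-1];b=viewer.get_image("scene")["color"][50:280,140:380,::-1]
a=cv2.resize(a,(500,360),interpolation=2);b=cv2.resize(b,(300,288),interpolation=2)
b=cv2.copyMakeBorder(b,0,72,0,0,0);cv2.imwrite("pics/p4.png",cv2.hconcat([a,b]))
E
```

```text
contact_force: [0.1, 0.6, 1.1]
contact_force: [-0.3, 0.6, -0.4]
t 18.98 chest [-192.6  399.1  257.2] yaw [ 3.138e+00  2.000e-03 -2.747e+00] F [-0.3  0.6 -0.4] w 0.4536350901108478
```

View pics/p4.png

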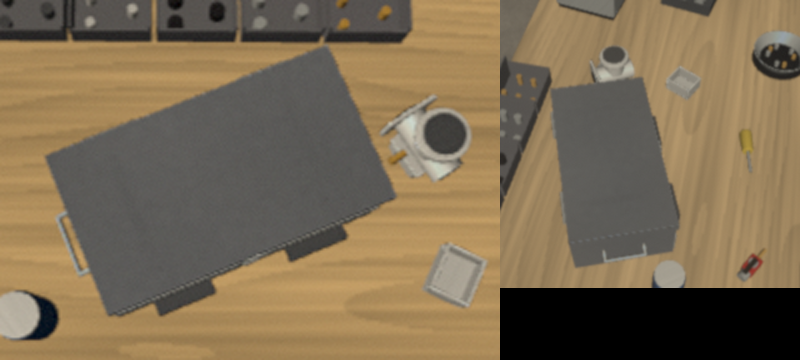

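The lid lies flat, both pulls sit at equal depth at (185,296) and (317,242), and the bench things are where they were. I'll hand the job in.

```bash
python3 -c "
from rig import order;print(order.close_job())"
```

```text
the job is handed in; nothing more can be done
None
```

I pushed both drawers home and the lid all the way down, and handed the job in at about 19 s. The final picture shows the chest shut and the things in view on the bench where they were, but the hand-in returned no verdict and the parts inside can't be seen with the lid closed.

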